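# Fetch the straightedge from the slide-top box and lay it against the rolling plate

### The job

At the glassworker's bench, slide the lid of the slide-top box fully open along its groove, pulling it over the little sprung ridge that holds it shut, and leave it open. Take the ribbed straightedge out of the box and, without dropping it, lay it on the bench, rib up, with one long edge flush against the long edge of the dark rolling plate that faces the robot and no end reaching past the plate's corners, as a stop for rolling rods. Leave the jar, the paddle and the rod rest where they are.

Things in the scene. Friction and masses are not known exactly. Their poses are not given: they have to be found in the camera images.
- box: Fixed pale wooden slide-lid box on a dark stand, 170 (y) x 116 mm; its top leans 0.5 rad, facing up and to -x (robot). Origin on the bench under its middle; x level, y = opening direction of the lid (level), z up. Inside 154 x 100 mm (84 between the lips), lip tops 45 mm above the sloping inner floor, whose centre is at x -4, z 52 mm. The low +y end wall carries the ridge.
- lid (a joint): Slide of the lid (m): 0 shut, 0.14 fully open (stop), along the box's +y, level. Friction about 1.5 N; from about 0.001 to 0.008 the sprung ridge resists with up to about 12 N, then lets go. The lid stays where it is left and cannot come off.
- lid_grip (a point): Middle of the top of the lid's dark wooden grip bar; moves with the lid. Axes tilted with the box: z out of the lid, y the opening direction, x up the slope. Bar 16 mm thick (y), 60 mm long (x), 22 mm above the lid; shut, it lies 30 mm to -y of the box's middle. Lid 162 x 108 x 6 mm; the lips beside it stand 7 mm above it.
- straightedge: Loose bare aluminium straightedge, about 170 g: blade 120 (y) x 40 (x) x 6 mm, full-length rib 14 mm thick (x) along its middle, rising to 28 mm above the underside. Origin: centre of the underside; z out through the rib. At first it lies in the shut box, tilted 0.5 rad with it, length along the box's y, between two low ledges. A half turn about z makes no difference.
- plate: Fixed dark graphite rolling plate lying on the bench, 140 (x) x 200 (y) x 8 mm. Origin at the centre of its underside; its edge facing the robot is the 200 mm edge at x = -70 mm in its frame. Flush, the straightedge's centre is at x = -90 mm, its y along the plate's y.
- jar: Bystander: amber glass jar, 64 mm across, 85 mm tall. Origin at the centre of its underside.
- paddle: Bystander: flat graphite paddle with wooden handle, 200 mm long, about 20 mm high, lying on the bench. Origin near its middle, x towards the blade.
- rod_rest: Bystander: steel rod rest, 50 x 120 mm, 61 mm high with four upright prongs. Origin at the centre of its underside.
Mind the look-alikes: they are no part of the job. Leave any red look-alike of the plate alone.

How it is judged:
On the way, in this order (a step that is already met when the one before it is completed fails the run):
1. the lid is slid fully open over the ridge (at least 125 of 140 mm) (value of joint lid above 0.125 m), for 0.2 s.
2. the straightedge is lifted out of the box in the fingers (over 60 mm from where it lay) (distance of straightedge from where it was at the start of the episode above 0.06 m and contact force between the fingers and straightedge above 0.5 N), for 0.1 s.
At the end, for the whole second after the job is handed in: The lid is left open (at least 120 mm). The straightedge lies at rest flat on the bench, rib up, its blade's long edge within 2.5 mm of the plate's edge facing the robot and parallel to it within 0.03 rad, its ends not past the plate's corners (2 mm allowed) (value of joint lid above 0.12 m and height (world z) of straightedge below 0.003 m and angle between straightedge's own z axis and vertical below 0.05 rad and x of straightedge in the frame of plate between -0.0925 and -0.087 m and y of straightedge in the frame of plate between -0.042 and 0.042 m and angle between the y axis of straightedge and the y axis of plate, either way round below 0.03 rad and linear speed of straightedge below 0.02 m/s); the robot touches nothing.
It fails at once if the jar is moved by more than 30 mm or tipped (distance of jar from where it was at the start of the episode above 0.03 m or angle between jar's own z axis and vertical above 0.5 rad).
It fails at once if the graphite paddle is moved by more than 30 mm or tipped (distance of paddle from where it was at the start of the episode above 0.03 m or angle between paddle's own z axis and vertical above 0.5 rad).
It fails at once if the rod rest is moved by more than 30 mm or tipped (distance of rod_rest from where it was at the start of the episode above 0.03 m or angle between rod_rest's own z axis and vertical above 0.5 rad).
It fails at once if the straightedge is dropped or thrown (faster than 0.8 m/s out of the fingers) (linear speed of straightedge above 0.8 m/s and not (contact force between the fingers and straightedge above 0.1 N)).
It also fails if it takes over 53 s, if anything falls off the work surface, if the arm or the gripper's body presses on something with over 40 N, if the wrist force passes 120 N, or if a joint passes its speed limit or range.

### The arm

A 6-joint arm with a two-finger parallel gripper is mounted at the origin on the work surface. World frame = base frame: x ahead of the robot, y to its left, z up, the work surface at z = 0. Lengths are in m, angles in rad, forces in N, time in s.
With the tool pointing down it reaches from about 0.375 to 0.9 m from the base axis. Payload 3.1 kg.
Tool frame: the origin (TCP) lies on the centre line of the jaws, within the pads' length; the fingertips stand 17 mm ahead of it and the grasp point (between the pads) lies 2 mm behind it; y points along the fingers, z is the direction in which the jaws open and shut, and the axes are right-handed (so a half turn about y gives the same grasp; the last joint's range is limited). The gripper opens to 85 mm and grips with 20 to 120 N. Pads are 22 mm wide; open, the fingers measure 114 mm over their backs; the gripper's body (76 mm by 85 mm) begins 54 mm behind the grasp point. The pads swing forward as they close: fully open they stand 13 mm farther back than shut.
Start: joints at [-1.383, 0.527, 1.433, -0, 1.181, -0.178], TCP at [0.224, -0.584, 0.248] pointing down, gripper open.
Joint ranges: [-3.08, 3.08], [-0.75, 2.2], [0.22, 2.44], [-1.43, 4.57], [0, 2.65], [-2.85, 2.85]. Speed limits (rad/s): [2.79, 2.79, 3.14, 3.14, 3.14, 3.14].

### API

Orientations are given as a unit quaternion [x, y, z, w].
In Python, from station import manip gives the robot as it stands.
- The arm moves only by the shell command python3 -m handwheel 'ROWS' [FORCE]. ROWS is JSON, one flat list of numbers, 7 for each row, row after row: the shift along the tool's x, y, z in cm, then the turn, a rotation vector about the tool's x, y, z in rad, then the finger opening in cm, from 0 to 8.54. A call has 1 to 10 rows; each row is the pose to reach, as a shift and turn from the pose commanded when the call began, along the tool's axes at that moment; what a row does not reach only later rows make up. A row lasts 1/12 s, in which the tool goes at most 41.7 mm and 7.16 degrees, less where a joint would pass 70% of its speed; a pose out of reach is approached as far as the arm can. A call with a gripper value outside its range is refused whole. The fingers move at their own pace and stop on an object; FORCE is the grip in N (left out, the last holds). Time passes only in rows, so rows that repeat a pose let the fingers close. It gives the time, the measured TCP pose, the force and the opening at its end, in the units of the state.
- manip.sense(): the state, without advancing time (a new reading comes with each control period).
- manip.snapshot(name): name is "scene" or "top"; returns a dict with "frame" (400x640x3 uint8, red, green, blue), "depth" (400x640 float32, m along the optical axis (not along the pixel's ray), 0 where there is no reading), "camera_matrix" (3x3 intrinsics, pixels), "k1" (the pictures are not rectified: a ray, as slopes to the right and down, at radius r is drawn at 1 + k1 r^2 times it, then the intrinsics apply), "rvec" (rotation vector, rad) and "tvec" (3), from world to camera coordinates, as OpenCV has them. Camera axes: x right, y down, z forward; pixel columns grow to the right and rows downward; lengths in m; the calibration is good to about 2 mm. A picture is of the moment at which its call begins.
- manip.sign_off(): hands the job in, once; it reports no verdict.
The state is a dict: "t": time; "q": joint angles; "qd": joint speeds; "tau": joint torques, N m; "tcp_pos": TCP position; "tool_rot": TCP orientation; "force": force on the tool from outside, world axes, zero at the start; "ft_torque": the same for the moment, N m; "finger_gap": opening from 0.0 (shut) to 1.0 (fully open).
Only numpy, scipy, OpenCV 4.12 (cv2) and the standard library are available. Lean on these libraries where they do the work, as an engineer would, in place of code of your own. Each camera call takes 0.05 s, during which the arm holds its last target.

## Working session

There is one attempt and no reset: what is moved stays moved. The work goes in short steps, Python scripts to look and compute and a shell command to move; the robot and the scene stay as the last step left them, time stands still between calls to the robot, and variables do not carry over. Pictures are saved under pics/ and viewed, and the job is handed in when it is done.

```bash
ls; mkdir -p pics
cat > h.py <<'E'
import numpy as np, cv2
from station import manip
def snap(n,tag):
    s=manip.snapshot(n); cv2.imwrite(f'pics/{tag}.png',s['frame'][:,:,::-1]); np.savez(f'pics/{tag}.npz',**s); return s
def load(tag): return dict(np.load(f'pics/{tag}.npz'))
def rays(s,uv):
    K=s['camera_matrix'];k=float(s['k1']);uv=np.atleast_2d(uv).astype(float)
    p=cv2.undistortPoints(uv.reshape(-1,1,2),K,np.array([k,0,0,0.])).reshape(-1,2)
    R=cv2.Rodrigues(s['rvec'])[0];t=np.ravel(s['tvec'])
    d=np.c_[p,np.ones(len(p))]
    return -R.T@t, d@R   # origin, dirs (depth scale)
def onz(s,uv,z):
    o,d=rays(s,uv); return o+d*((z-o[2])/d[:,2])[:,None]
def bydepth(s,uv):
    o,d=rays(s,uv); uv=np.atleast_2d(uv).astype(int); z=s['depth'][uv[:,1],uv[:,0]]; return o+d*z[:,None]
def cloud(s):
    v,u=np.mgrid[0:400,0:640]; return bydepth(s,np.c_[u.ravel(),v.ravel()]).reshape(400,640,3)
def proj(s,P):
    return cv2.projectPoints(np.atleast_2d(P).astype(float),s['rvec'],s['tvec'],s['camera_matrix'],np.array([float(s['k1']),0,0,0.]))[0].reshape(-1,2)
E
python3 - <<'E'
from h import *
for n in('scene','top'):
    s=snap(n,n+'0'); print(n,s['camera_matrix'],s['k1'],rays(s,[[320,200]]))
print(manip.sense())
E
```

```text
pics
scene [[412.2059265    0.         324.09476695]
 [  0.         412.2059265  186.78891926]
 [  0.           0.           1.        ]] -0.10783884619167732 (array([1.35313433, 0.24315287, 0.74056104]), array([[-0.75419043, -0.22267377, -0.6186593 ]]))
top [[402.08882913   0.         317.93539863]
 [  0.         402.08882913 198.09279552]
 [  0.           0.           1.        ]] -0.08966623139436607 (array([0.44282535, 0.006979  , 0.95698922]), array([[ 0.09254108,  0.00781414, -0.99570274]]))
{'t': 0.1, 'q': array([-1.38348104e+00,  5.28412620e-01,  1.43374813e+00, -2.91980965e-06,
        1.18140674e+00, -1.78556869e-01]), 'qd': array([-0.00120613, -0.00216722, -0.00208722,  0.00274389, -0.00168285,
       -0.00059522]), 'tau': array([-5.96873633e-04, -4.43307137e+01, -1.78585947e+01, -1.95431971e-04,
        3.87362714e-03, -6.95818187e-06]), 'tcp_pos': array([ 0.22348262, -0.58303674,  0.2474155 ]), 'tool_rot': array([-0.12863939,  0.69600565, -0.69460925,  0.12863137]), 'force': array([ 0.29185244,  0.50887677, -0.95715932]), 'ft_torque': array([ 0.01330223, -0.04249496, -0.01883989]), 'finger_gap': 0.9980024507173558}
```

View pics/scene0.png

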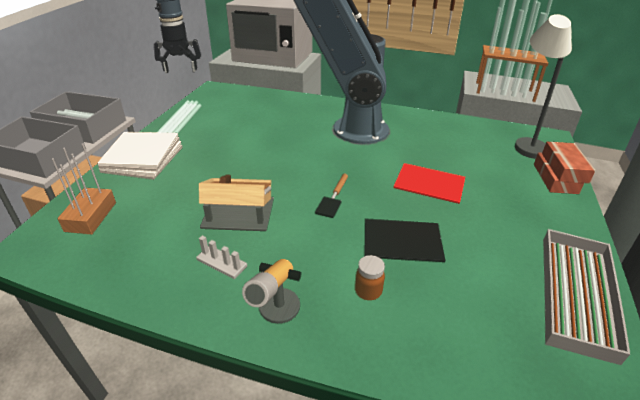

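View pics/top0.png

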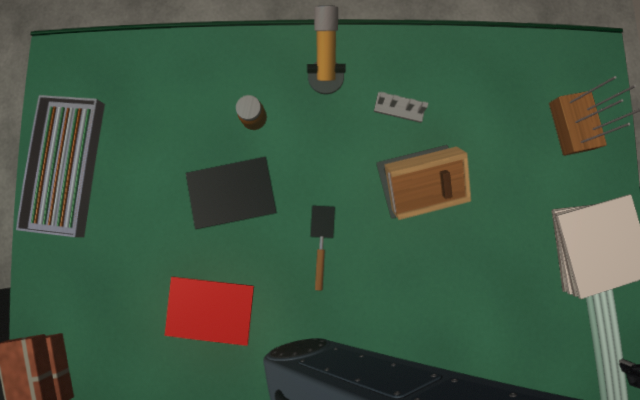

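The top view shows the plate at (231,193), the box at (428,185) with its grip bar at (447,184), the jar at (250,110), the rod rest at (402,106) and the paddle at (321,245). The red look-alike is at (210,310).

Run:
```python
from h import *
s=load('top0'); f=s['frame'].astype(int); hsv=cv2.cvtColor(s['frame'],cv2.COLOR_RGB2HSV)
C=cloud(s)
def rect(m,z,name):
    c=max(cv2.findContours(m.astype(np.uint8),0,1)[0],key=cv2.contourArea)
    P=onz(s,c.reshape(-1,2),z)[:,:2]
    r=cv2.minAreaRect((P*1000).astype(np.float32)); print(name,r); 
    print(cv2.boxPoints(r).round(1).tolist())
m=np.zeros((400,640),bool); m[150:235,180:285]=1
rect(m&(f.max(2)<75)&(hsv[...,1]<90),0.008,'plate')
for P in [(231,193),(428,185),(447,184),(250,110),(402,106),(322,220),(320,270),(410,190)]: print(P,C[P[1],P[0]].round(4))
# grip bar: dark brown
m=np.zeros((400,640),bool); m[150:215,425:465]=1
b=m&(f.max(2)<100)
ys,xs=np.where(b); print(len(xs),xs.min(),xs.max(),ys.min(),ys.max())
pts=C[b]; print(np.median(pts,0), np.percentile(pts[:,2],[5,50,95]))
# lid plane
m=np.zeros((400,640),bool); m[175:205,400:432]=1
p=C[m]; p=p[(p[:,2]>0.05)]; c=p.mean(0); u,sv,vt=np.linalg.svd(p-c); print('lid',c,vt,sv/np.sqrt(len(p)))
im=cv2.resize(s['frame'][130:230,360:490][:,:,::-1],None,fx=6,fy=6,interpolation=cv2.INTER_CUBIC); cv2.imwrite('pics/z1.png',im)
s2=load('scene0'); im=cv2.resize(s2['frame'][165:240,190:285][:,:,::-1],None,fx=7,fy=7,interpolation=cv2.INTER_CUBIC); cv2.imwrite('pics/z2.png',im)
```

```text
plate ((550.0541381835938, 229.6801300048828), (139.79421997070312, 199.26950073242188), 11.331442832946777)
[[461.8999938964844, 313.6000061035156], [501.1000061035156, 118.30000305175781], [638.2000122070312, 145.6999969482422], [599.0, 341.1000061035156]]
(231, 193) [0.5484 0.2273 0.0077]
(428, 185) [ 0.5565 -0.2235  0.0837]
(447, 184) [ 0.5557 -0.2588  0.1063]
(250, 110) [0.728  0.1711 0.0833]
(402, 106) [ 0.7605 -0.1859  0.0093]
(322, 220) [0.4836 0.0098 0.0078]
(320, 270) [0.3676 0.0146 0.0188]
(410, 190) [ 0.5454 -0.1832  0.0844]
612 425 464 150 214
[ 0.53538013 -0.26335289  0.06491393] [-0.00332984  0.06491393  0.11404733]
lid [ 0.54628312 -0.19535448  0.08503907] [[-0.10558541 -0.42528634 -0.89887889]
 [-0.47210901  0.8170013  -0.33109207]
 [-0.87519415 -0.38941033  0.28704493]] [0.03203182 0.01946691 0.01756231]
```

View pics/z1.png

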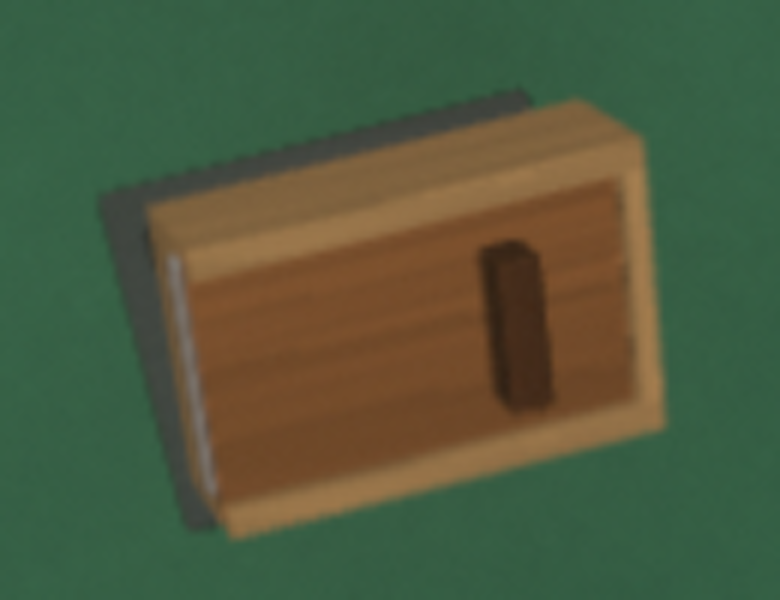

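View pics/z2.png

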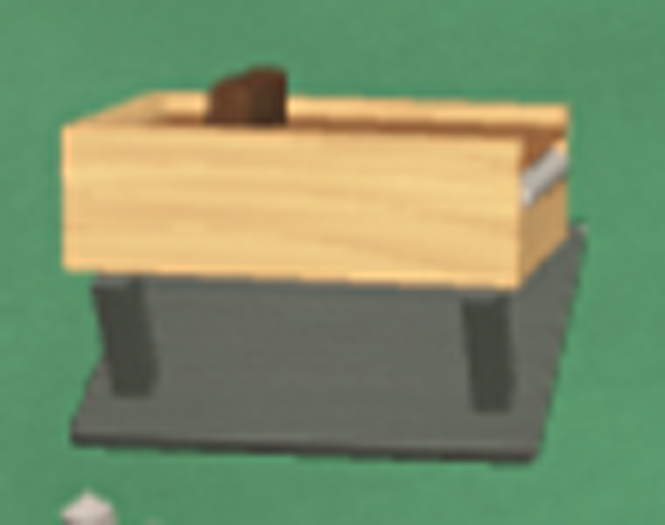

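Run:
```python
from h import *
from scipy.optimize import least_squares
s=load('top0'); C=cloud(s)
z=lambda x,y:(360+x/6-.4,130+y/6-.4)
low=onz(s,[z(230,540),z(663,430)],.0637); hi=onz(s,[z(643,138),z(185,250)],.1193)
print(low,hi)
v=low[1]-low[0]; print('yaw low',np.arctan2(-v[0],-v[1])*-1,np.linalg.norm(v)); v=hi[0]-hi[1]; print(np.linalg.norm(v),-np.arctan2(-v[0],-v[1]))
M=np.array([[-76.5,85],[-76.5,-85],[25.3,-85],[25.3,85]])/1000
W=np.r_[low,hi][:,:2]
def f(p):
    c,n=np.cos(p[2]),np.sin(p[2]); R=np.array([[c,-n],[n,c]]); return (M@R.T+p[:2]-W).ravel()
for k in (slice(None),slice(0,6)):
  r=least_squares(lambda p:f(p)[k],[.57,-.22,.2]); print(r.x,r.fun.round(4))
# lid plane
m=np.zeros((400,640),bool); m[180:205,398:432]=1
p=C[m]; 
for _ in range(6):
    A=np.c_[p[:,:2],np.ones(len(p))]; co=np.linalg.lstsq(A,p[:,2],rcond=None)[0]; e=p[:,2]-A@co; p=p[abs(e)<max(.003,1.5*e.std())]
print(len(p),co,np.arctan(np.hypot(*co[:2])),np.arctan2(co[1],co[0]),e.std(),p.mean(0))
# bar top: quad in z1
q=onz(s,[z(510,245),z(540,255),z(552,405),z(520,408)],.1047); print('bar',q.mean(0),q)
pts=C[172:197,443:450].reshape(-1,3); print(pts[pts[:,2]>.09].mean(0))
```

```text
[[ 0.48164955 -0.1592402   0.0637    ]
 [ 0.52212163 -0.32366482  0.0637    ]] [[ 0.62156157 -0.30019845  0.1193    ]
 [ 0.58117669 -0.13512538  0.1193    ]]
yaw low 0.2413459056812619 0.16933235621650147
0.16994133944013148 0.23993564870359443
[ 0.57649924 -0.22349509  0.23907246] [ 0.0004  0.0002  0.0002 -0.0005 -0.0004  0.0001 -0.0002  0.0002]
[ 0.5763719  -0.22337905  0.24046203] [ 0.0002  0.0002  0.0002 -0.0005 -0.0004  0.0003]
809 [ 0.53322861  0.13158982 -0.18142663] 0.5022483788370548 0.24194518599975093 0.0013559130703974444 [ 0.54118648 -0.1938241   0.08164421]
bar [ 0.55529772 -0.26154083  0.1047    ] [[ 0.58537336 -0.25511898  0.1047    ]
 [ 0.58174353 -0.26593138  0.1047    ]
 [ 0.52756133 -0.26837567  0.1047    ]
 [ 0.52651265 -0.25673732  0.1047    ]]
[ 0.55661993 -0.2572244   0.10534678]
```

```bash
cat >> h.py <<'E'
from scipy.spatial.transform import Rotation as Rn
BOX=np.array([.5765,-.2235,0]); RB=Rn.from_euler('z',.240); RT=RB*Rn.from_euler('y',-.5)
FL=BOX+RB.apply([-.004,0,.052])
PL=np.array([.550,.2297,0]); RP=Rn.from_euler('z',.198)
def boxpt(x,y,n): return FL+RT.apply(np.array([x,y,n])/1000)
def toolR(Rf,sg):  # tool y=-z_f, tool z=sg*x_f
    M=Rf.as_matrix(); y=-M[:,2]; z=sg*M[:,0]; x=np.cross(y,z); return Rn.from_matrix(np.c_[x,y,z])
def delta(p,R,st=None):
    st=st or manip.sense(); T=Rn.from_quat(st['tool_rot'])
    d=T.inv().apply(np.array(p)-st['tcp_pos'])*100; r=(T.inv()*R).as_rotvec()
    print('rows:',np.r_[d,r].round(3).tolist(),'|d|mm',np.linalg.norm(d)*10,'deg',np.degrees(np.linalg.norm(r)))
def stat():
    st=manip.sense(); T=Rn.from_quat(st['tool_rot'])
    print('t',round(st['t'],2),'tcp',st['tcp_pos'].round(4),'box xyn mm',(RT.inv().apply(st['tcp_pos']-FL)*1000).round(1),'F',st['force'].round(1),'gap',round(st['finger_gap'],3),'q',st['q'].round(2)); return st
E
python3 - <<'E'
from h import *
st=stat(); print(Rn.from_quat(st['tool_rot']).as_matrix().round(3))
for sg in(1,-1):
    print(sg); delta(boxpt(0,-58,150),toolR(RT,sg))
E
```

```text
t 0.1 tcp [ 0.2235 -0.583   0.2474] box xyn mm [-278.7 -265.3  374.9] F [ 0.3  0.5 -1. ] gap 0.998 q [-1.38  0.53  1.43 -0.    1.18 -0.18]
[[-0.934 -0.     0.358]
 [-0.358  0.002 -0.934]
 [-0.    -1.    -0.002]]
1
rows: [-37.566, 6.422, -16.131, 0.411, -1.413, 0.359] |d|mm 413.8457965737686 deg 86.77796289105319
-1
rows: [-37.566, 6.422, -16.131, -0.371, 1.657, 0.425] |d|mm 413.8457965737686 deg 100.28683297255273
```

```bash
python3 -m handwheel '[-37.5,6.4,-16.1,0.411,-1.413,0.359,0, -37.5,6.4,-16.1,0.411,-1.413,0.359,0, -37.5,6.4,-16.1,0.411,-1.413,0.359,0, -37.5,6.4,-16.1,0.411,-1.413,0.359,0, -37.5,6.4,-16.1,0.411,-1.413,0.359,0, -37.5,6.4,-16.1,0.411,-1.413,0.359,0, -37.5,6.4,-16.1,0.411,-1.413,0.359,0, -37.5,6.4,-16.1,0.411,-1.413,0.359,0, -37.5,6.4,-16.1,0.411,-1.413,0.359,0, -37.5,6.4,-16.1,0.411,-1.413,0.359,0]' 60
python3 - <<'E'
from h import *
stat();delta(boxpt(0,-58,130),toolR(RT,1))
E
```

```text
t: 0.93
tcp_pos: [0.5171, -0.2967, 0.1837]
tool_rot: [-0.368, 0.4, -0.585, 0.603]
force: [-0.3, -0.6, -0.3]
finger_gap: -0.003
t 0.93 tcp [ 0.5171 -0.2967  0.1837] box xyn mm [  0.8 -57.  149.7] F [-0.3 -0.6 -0.3] gap -0.003 q [-0.88  0.51  1.81  0.59  0.67 -1.3 ]
rows: [-0.023, 1.974, 0.074, 0.07, -0.24, 0.062] |d|mm 19.75658473482438 deg 14.787061313285065
```

```bash
python3 -m handwheel '[0,0.6,0.07,0.07,-0.24,0.062,0, 0,1.2,0.07,0.07,-0.24,0.062,0, 0,1.97,0.07,0.07,-0.24,0.062,0, 0,1.97,0.07,0.07,-0.24,0.062,0,0,1.97,0.07,0.07,-0.24,0.062,0]'
python3 - <<'E'
from h import *
stat();delta(boxpt(0,-58,80),toolR(RT,1))
s=snap('scene','scene1'); snap('top','top1')
im=cv2.resize(s['frame'][100:240,150:310][:,:,::-1],None,fx=4.5,fy=4,interpolation=cv2.INTER_CUBIC); cv2.imwrite('pics/z3.png',im)
E
```

```text
t: 1.35
tcp_pos: [0.5246, -0.298, 0.166]
tool_rot: [-0.4, 0.318, -0.533, 0.674]
force: [0.3, -0.8, 0.3]
finger_gap: -0.0
t 1.35 tcp [ 0.5246 -0.298   0.166 ] box xyn mm [ -1.6 -60.1 130.8] F [ 0.3 -0.8  0.3] gap -0.0 q [-0.91  0.56  1.81  0.75  0.7  -1.71]
rows: [-0.216, 5.078, 0.174, 0.002, -0.008, 0.002] |d|mm 50.851803539068015 deg 0.46601594675234476
```

View pics/z3.png

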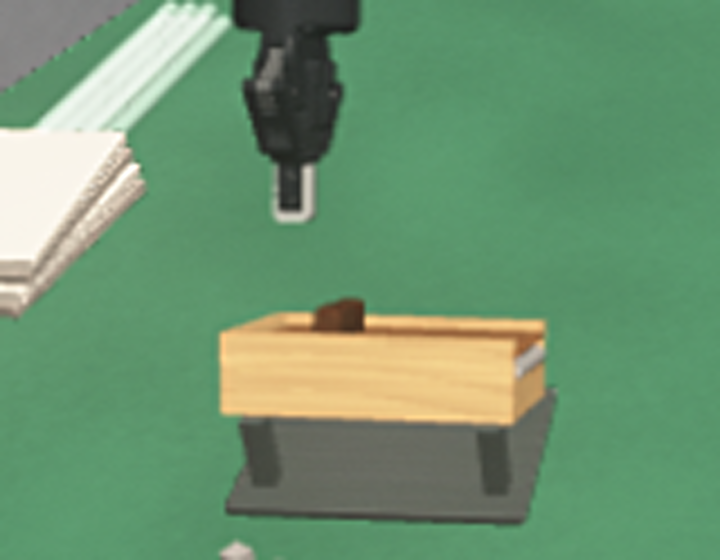

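The shut fingertips are at about (215,155) in the scene picture, above the box, with the bar at (226,179).

```bash
python3 - <<'E'
from h import *
s=load('scene1'); 
for d in(0,10,17,24,30): print(d,proj(s,boxpt(-1.6,-60.1,130.8-d)))
E
python3 -m handwheel '[-0.2,1.7,0.17,0,0,0,0,-0.2,3.4,0.17,0,0,0,0,-0.2,5.0,0.17,0,0,0,0,-0.2,5.0,0.17,0,0,0,0]'
python3 - <<'E'
from h import *
stat();delta(boxpt(0,-58,65),toolR(RT,1))
E
```

```text
0 [[214.86487562 149.12559204]]
10 [[214.86074294 152.83668961]]
17 [[214.85902531 155.4301929 ]]
24 [[214.85826959 158.02011341]]
30 [[214.85838351 160.23714749]]
t: 1.78
tcp_pos: [0.5492, -0.2894, 0.122]
tool_rot: [-0.401, 0.318, -0.532, 0.675]
force: [-0.2, -0.7, -0.2]
finger_gap: -0.001
t 1.78 tcp [ 0.5492 -0.2894  0.122 ] box xyn mm [  0.  -57.5  79.8] F [-0.2 -0.7 -0.2] gap -0.001 q [-0.86  0.65  1.8   0.82  0.62 -1.77]
rows: [0.046, 1.477, 0.001, 0.003, -0.007, 0.0] |d|mm 14.772570496596426 deg 0.4075319134325055
```

```bash
python3 -m handwheel '[0,0.8,0,0,0,0,0,0,1.6,0,0,0,0,0,0,1.6,0,0,0,0,0]'
python3 - <<'E'
from h import *
st=stat();T=Rn.from_quat(st['tool_rot']);print(T.inv().apply(RT.apply([0,1,0])));delta(boxpt(0,91,63),toolR(RT,1))
E
```

```text
t: 2.03
tcp_pos: [0.5567, -0.2885, 0.109]
tool_rot: [-0.401, 0.317, -0.533, 0.675]
force: [0.3, 0.1, -0.4]
finger_gap: 0.001
t 2.03 tcp [ 0.5567 -0.2885  0.109 ] box xyn mm [  0.4 -58.5  64.7] F [ 0.3  0.1 -0.4] gap 0.001 q [-0.85  0.68  1.8   0.85  0.6  -1.79]
[-0.99997861 -0.00239594 -0.00608599]
rows: [-14.945, 0.137, -0.133, 0.002, -0.006, 0.002] |d|mm 149.46170071208888 deg 0.3875468006044544
```

```bash
python3 -m handwheel '[-0.5,0.15,0,0,0,0,0,-0.9,0.15,0,0,0,0,0,-1.2,0.15,0,0,0,0,0,-1.5,0.15,0,0,0,0,0,-1.8,0.15,0,0,0,0,0,-2.1,0.15,0,0,0,0,0,-2.4,0.15,0,0,0,0,0]'
python3 -c "
from h import *
stat();delta(boxpt(0,91,63),toolR(RT,1))"
```

```text
t: 2.62
tcp_pos: [0.5522, -0.2677, 0.1087]
tool_rot: [-0.402, 0.316, -0.535, 0.673]
force: [1.3, -1.4, -1.5]
finger_gap: -0.0
t 2.62 tcp [ 0.5522 -0.2677  0.1087] box xyn mm [  0.7 -37.1  64.2] F [ 1.3 -1.4 -1.5] gap -0.0 q [-0.83  0.66  1.84  0.9   0.56 -1.82]
rows: [-12.815, 0.005, -0.148, 0.001, -0.006, 0.009] |d|mm 128.15546431480206 deg 0.6049385468451003
```

```bash
python3 -m handwheel '[-1.3,0.02,-0.1,0,0,0,0,-2.6,0.02,-0.1,0,0,0,0,-3.9,0.02,-0.1,0,0,0,0,-5.2,0.02,-0.1,0,0,0,0,-6.5,0.02,-0.1,0,0,0,0,-7.8,0.02,-0.1,0,0,0,0,-9.1,0.02,-0.1,0,0,0,0,-10.4,0.02,-0.1,0,0,0,0,-11.5,0.02,-0.1,0,0,0,0,-12.4,0.02,-0.1,0,0,0,0]'
python3 -c "
from h import *
stat();delta(boxpt(0,91,63),toolR(RT,1))"
```

```text
t: 3.45
tcp_pos: [0.5218, -0.1441, 0.1082]
tool_rot: [-0.401, 0.317, -0.533, 0.674]
force: [-0.6, -2.5, 2.0]
finger_gap: -0.001
t 3.45 tcp [ 0.5218 -0.1441  0.1082] box xyn mm [ 0.4 90.1 63.8] F [-0.6 -2.5  2. ] gap -0.001 q [-0.68  0.61  2.06  1.22  0.41 -2.05]
rows: [-0.09, 0.082, -0.038, 0.001, -0.006, 0.004] |d|mm 1.276409981731106 deg 0.41161162018566594
```

```bash
python3 -m handwheel '[-0.3,0,0,0,0,0,0,-0.3,0,0,0,0,0,0,-0.3,0,0,0,0,0,0]'
python3 - <<'E'
from h import *
stat()
s=snap('scene','scene2'); t=snap('top','top2')
im=cv2.resize(t['frame'][120:240,330:490][:,:,::-1],None,fx=5,fy=5,interpolation=cv2.INTER_CUBIC); cv2.imwrite('pics/z4.png',im)
E
```

```text
t: 3.7
tcp_pos: [0.5219, -0.1442, 0.1083]
tool_rot: [-0.402, 0.316, -0.535, 0.673]
force: [-2.0, -5.8, 0.6]
finger_gap: 0.0
t 3.7 tcp [ 0.5219 -0.1442  0.1083] box xyn mm [ 0.5 90.  63.9] F [-2.  -5.8  0.6] gap 0.0 q [-0.68  0.61  2.06  1.23  0.41 -2.05]
```

View pics/z4.png

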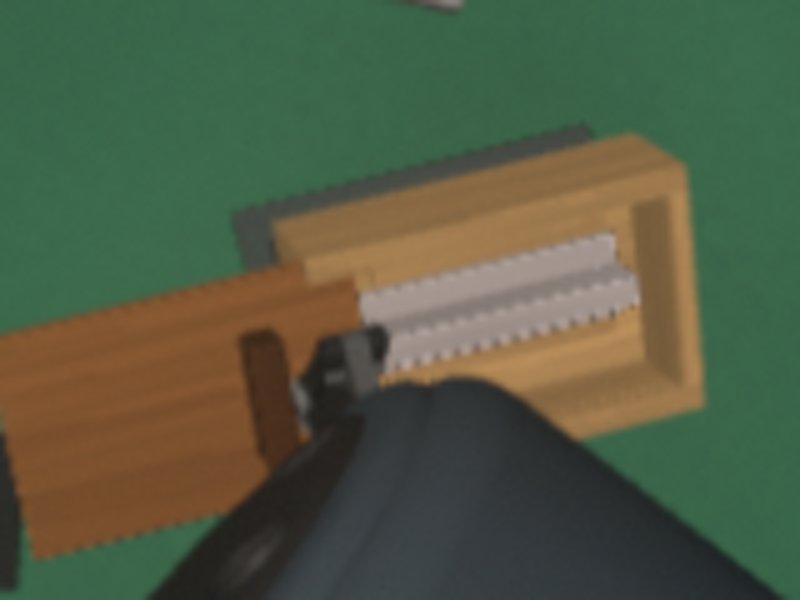

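The lid is against its stop. The straightedge lies in the box with its visible end at about (457,178) in the top picture. I'll back off, lift, and measure it.

```bash
python3 -m handwheel '[0.6,0,0,0,0,0,0,0.9,-1,0,0,0,0,0,0.9,-3.5,0,0,0,0,0,3,-7,0,0,0,0,3.4,6,-8,0,0,0,0,3.4,9,-8,0,0,0,0,3.4,10,-8,0,0,0,0,3.4,10,-8,0,0,0,0,3.4]'
python3 - <<'E'
from h import *
stat(); delta(boxpt(0,0,130),toolR(RT,1))
t=snap('top','top3'); s=snap('scene','scene3')
im=cv2.resize(t['frame'][130:230,370:480][:,:,::-1],None,fx=7,fy=6,interpolation=cv2.INTER_CUBIC); cv2.imwrite('pics/z5.png',im)
im=cv2.resize(s['frame'][120:240,180:320][:,:,::-1],None,fx=5,fy=5,interpolation=cv2.INTER_CUBIC); cv2.imwrite('pics/z6.png',im)
E
```

```text
t: 4.47
tcp_pos: [0.5083, -0.2509, 0.1786]
tool_rot: [-0.401, 0.316, -0.534, 0.674]
force: [-0.3, -0.2, -0.6]
finger_gap: 0.4
t 4.47 tcp [ 0.5083 -0.2509  0.1786] box xyn mm [  0.4 -10.5 144.1] F [-0.3 -0.2 -0.6] gap 0.4 q [-0.88  0.5   1.91  0.79  0.65 -1.73]
rows: [-1.055, 1.402, -0.047, -0.0, -0.007, 0.006] |d|mm 17.551805831535514 deg 0.5273772797893008
```

View pics/z5.png

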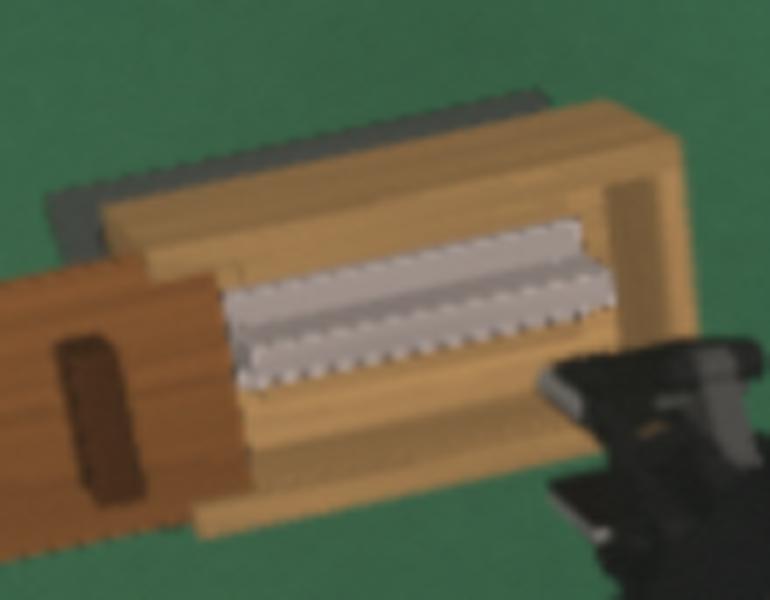

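View pics/z6.png

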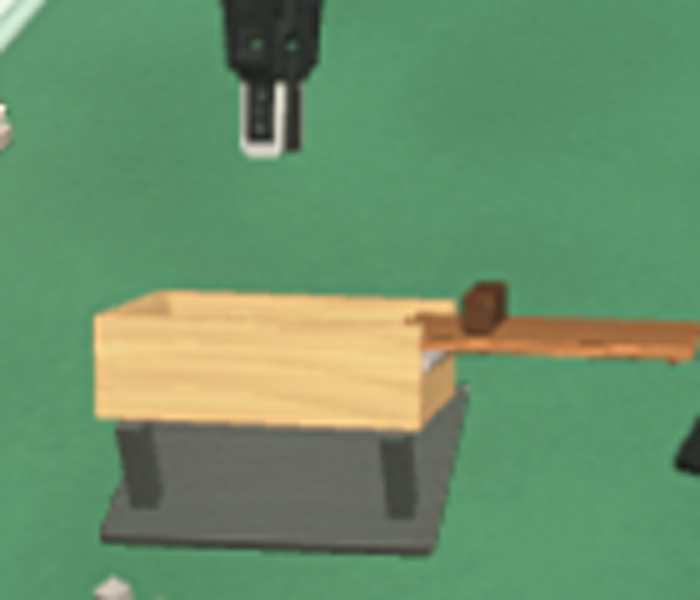

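Run:
```python
from h import *
s=load('top3'); C=cloud(s)
z=lambda x,y:(370+x/7-.4,130+y/6-.4)
n=RT.apply([0,0,1])
def onn(uv,h):
    o,d=rays(s,uv); a=((FL-o)@n+h)/(d@n); return RT.inv().apply(o+d*a[:,None]-FL)*1000
print('ribtop',onn([z(605,270),z(617,303),z(250,347),z(262,387)],.028).round(1))
print('blade far corners',onn([z(578,222),z(224,295)],.006).round(1))
pts=RT.inv().apply(np.array([C[int(round(z(x,y)[1])),int(round(z(x,y)[0]))] for x,y in[(430,265),(330,285),(540,240),(430,330),(330,350),(560,303)]])-FL)*1000
print(pts.round(1))
lb=onn([z(55,345),z(110,330),z(145,495),z(95,505)],.060); print('bar',lb.round(1),lb.mean(0))
```

```text
ribtop [[  6.4 -63.8  28. ]
 [ -7.7 -66.6  28. ]
 [  5.8  53.9  28. ]
 [-11.   52.2  28. ]]
blade far corners [[ 18.  -65.2   6. ]
 [ 18.7  53.9   6. ]]
[[ 11.5 -15.3   3.2]
 [ 13.8  18.5   6. ]
 [ 11.7 -53.4   3.4]
 [ -4.   -4.6  27. ]
 [ -2.9  27.7  26.8]
 [ -3.5 -49.3  26.6]]
bar [[ 36.6 120.4  60. ]
 [ 37.8 103.1  60. ]
 [-27.8 102.1  60. ]
 [-27.5 118.1  60. ]] [  4.74946798 110.92574421  60.        ]
```

```bash
python3 -m handwheel '[-0.45,2,-0.09,0,-0.007,0.006,3.4,-0.45,4,-0.09,0,-0.007,0.006,3.4,-0.45,6,-0.09,0,-0.007,0.006,3.4,-0.45,7.5,-0.09,0,-0.007,0.006,3.4,-0.45,9,-0.09,0,-0.007,0.006,3.4,-0.45,9,-0.09,0,-0.007,0.006,3.4]' 60
python3 - <<'E'
from h import *
stat(); delta(boxpt(-.5,-6,26),toolR(RT,1))
t=snap('top','top4'); s=snap('scene','scene4')
im=cv2.resize(t['frame'][130:230,370:480][:,:,::-1],None,fx=7,fy=6,interpolation=cv2.INTER_CUBIC); cv2.imwrite('pics/z7.png',im)
E
```

```text
t: 5.07
tcp_pos: [0.5464, -0.2296, 0.0954]
tool_rot: [-0.401, 0.318, -0.526, 0.679]
force: [-0.0, -0.6, 0.2]
finger_gap: 0.397
t 5.07 tcp [ 0.5464 -0.2296  0.0954] box xyn mm [-2.6  1.2 50.9] F [-0.  -0.6  0.2] gap 0.397 q [-0.79  0.68  1.9   0.98  0.52 -1.89]
rows: [0.75, 2.48, 0.218, 0.005, 0.001, -0.011] |d|mm 25.99564777600984 deg 0.6888675676575788
```

View pics/z7.png

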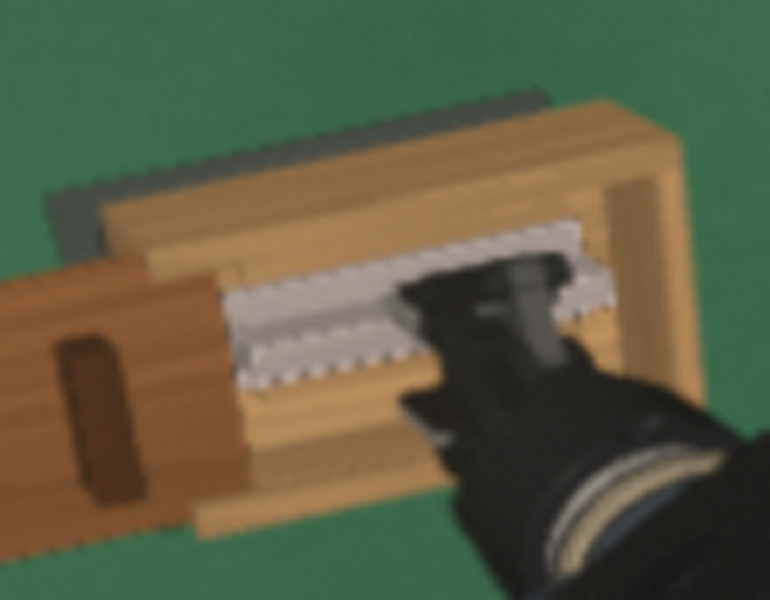

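The jaws straddle the rib, with pads at about (415,300) and (425,420) in the zoom. Next I correct the offset and go down.

```bash
python3 -m handwheel '[0.4,0.3,0.1,0,0,-0.008,3.4,0.75,0.5,0.2,0.005,0,-0.011,3.4,0.75,0.5,0.2,0.005,0,-0.011,3.4,0.75,0.5,0.2,0.005,0,-0.011,3.4]'
python3 - <<'E'
from h import *
stat(); delta(boxpt(-.5,-6,26),toolR(RT,1))
E
```

```text
t: 5.5
tcp_pos: [0.5535, -0.2406, 0.0954]
tool_rot: [-0.402, 0.312, -0.534, 0.675]
force: [-0.7, 0.3, -0.1]
finger_gap: 0.397
t 5.5 tcp [ 0.5535 -0.2406  0.0954] box xyn mm [  1.2 -11.1  48.9] F [-0.7  0.3 -0.1] gap 0.397 q [-0.79  0.68  1.88  1.    0.51 -1.91]
rows: [-0.532, 2.281, -0.176, -0.004, 0.001, 0.009] |d|mm 23.485564033252704 deg 0.5620419447141896
```

```bash
for i in 1 2 3; do python3 -m handwheel '[0,0,0,0,0,0,3.4,0,0,0,0,0,0,3.4]' >/dev/null
python3 -c "
from h import *
stat(); delta(boxpt(-.5,-6,26),toolR(RT,1))"; done
```

```text
t 5.67 tcp [ 0.5533 -0.2402  0.0952] box xyn mm [  0.9 -10.7  48.7] F [ 0.2 -0.6  0.4] gap 0.398 q [-0.79  0.68  1.88  1.    0.51 -1.91]
rows: [-0.491, 2.267, -0.151, -0.004, 0.001, 0.008] |d|mm 23.242345301792213 deg 0.5173271982885956
t 5.83 tcp [ 0.5533 -0.2401  0.095 ] box xyn mm [  0.9 -10.6  48.5] F [-0.2  0.2 -0.7] gap 0.399 q [-0.79  0.68  1.88  1.    0.51 -1.91]
rows: [-0.479, 2.246, -0.148, -0.004, 0.001, 0.008] |d|mm 23.016595607843744 deg 0.4994791854157035
t 6.0 tcp [ 0.5534 -0.24    0.0949] box xyn mm [  0.9 -10.5  48.4] F [-0.5 -0.3  0.5] gap 0.394 q [-0.79  0.68  1.88  1.    0.51 -1.91]
rows: [-0.472, 2.233, -0.146, -0.004, 0.001, 0.008] |d|mm 22.87340412196587 deg 0.49095249020719406
```

```bash
python3 -m handwheel '[-0.2,0.6,-0.15,-0.004,0,0.008,3.4,-0.4,1.2,-0.15,-0.004,0,0.008,3.4,-0.45,1.7,-0.15,-0.004,0,0.008,3.4,-0.45,2.2,-0.15,-0.004,0,0.008,3.4,-0.45,2.2,-0.15,-0.004,0,0.008,3.4,-0.45,2.2,-0.15,-0.004,0,0.008,3.4]'
python3 - <<'E'
from h import *
stat(); delta(boxpt(-.5,-6,26),toolR(RT,1))
E
```

```text
t: 6.5
tcp_pos: [0.5614, -0.2333, 0.0742]
tool_rot: [-0.402, 0.315, -0.53, 0.677]
force: [-0.0, 0.0, 0.2]
finger_gap: 0.403
t 6.5 tcp [ 0.5614 -0.2333  0.0742] box xyn mm [-0.7 -5.9 25.7] F [-0.   0.   0.2] gap 0.403 q [-0.77  0.73  1.87  1.04  0.49 -1.94]
rows: [0.008, -0.027, 0.023, 0.001, 0.001, -0.001] |d|mm 0.3677233123721901 deg 0.10125219682348528
```

Good; now grip. The held pose stays put while the fingers close.

```bash
python3 -m handwheel '[0,0,0,0,0,0,2,0,0,0,0,0,0,1.2,0,0,0,0,0,0,1.0,0,0,0,0,0,0,1.0,0,0,0,0,0,0,1,0,0,0,0,0,0,1]' 70
python3 - <<'E'
from h import *
stat()
E
```

```text
t: 7.0
tcp_pos: [0.5614, -0.2336, 0.0752]
tool_rot: [-0.402, 0.315, -0.531, 0.677]
force: [-1.6, 0.5, 3.1]
finger_gap: 0.142
t 7.0 tcp [ 0.5614 -0.2336  0.0752] box xyn mm [-0.4 -6.3 26.6] F [-1.6  0.5  3.1] gap 0.142 q [-0.77  0.72  1.87  1.04  0.49 -1.94]
```

```bash
python3 -m handwheel '[0,0,0,0,0,0,0,0,-0.4,0,0,0,0,0,0.2,-1.2,0,0,0,0,0,0.3,-2.4,0,0,0,0,0,0.3,-3.8,0,0,0,0,0,0.3,-5.5,0,0,0,0,0,0.3,-7.5,0,0,0,0,0,0.3,-9.5,0,0,0,0,0,0.3,-10.5,0,0,0,0,0,0.3,-10.5,0,0,0,0,0]'
python3 - <<'E'
from h import *
stat()
t=snap('top','top5'); s=snap('scene','scene5')
im=cv2.resize(s['frame'][100:240,150:320][:,:,::-1],None,fx=4.5,fy=4,interpolation=cv2.INTER_CUBIC); cv2.imwrite('pics/z8.png',im)
E
```

```text
t: 7.83
tcp_pos: [0.5128, -0.2496, 0.1689]
tool_rot: [-0.402, 0.314, -0.532, 0.676]
force: [0.2, 0.4, -1.9]
finger_gap: 0.144
t 7.83 tcp [ 0.5128 -0.2496  0.1689] box xyn mm [ -0.2 -10.2 133.3] F [ 0.2  0.4 -1.9] gap 0.144 q [-0.87  0.52  1.91  0.81  0.63 -1.75]
```

View pics/z8.png

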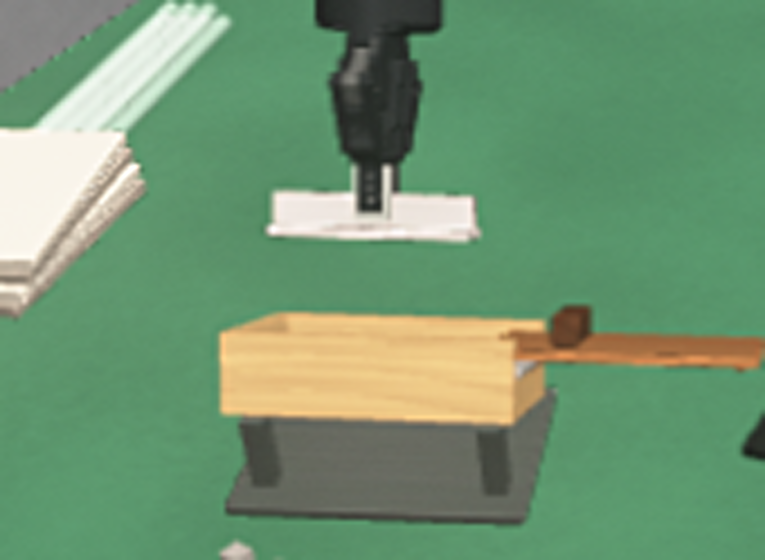

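View pics/top5.png

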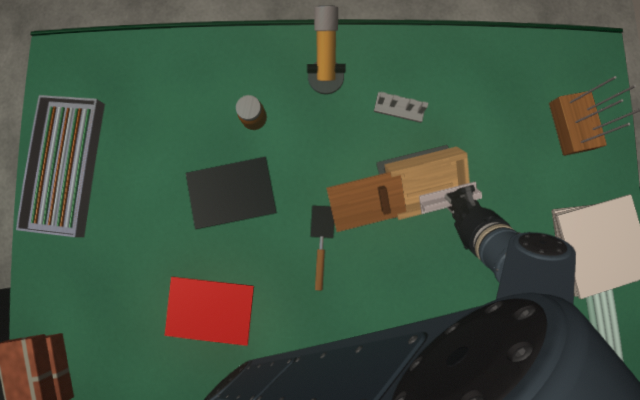

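Run:
```python
from h import *
p=PL+RP.apply([-.096,0,.0])
print(p); delta(p+[0,0,.20],toolR(RP,1))
```

```text
[0.45587565 0.21081596 0.        ]
rows: [-45.998, -0.344, 6.321, -0.499, 0.042, -0.01] |d|mm 464.3195943809298 deg 28.720428456325664
```

```bash
python3 -m handwheel '[-1,-1,0.3,-0.03,0,0,0,-3.5,-2,1,-0.1,0,0,0,-6.5,-2.5,1.5,-0.17,0,0,0,-9.5,-2.5,2,-0.24,0,0,0,-12.5,-2,2.5,-0.31,0,0,0,-15.5,-1.5,3,-0.38,0.02,0,0,-18.5,-1,3.5,-0.44,0.042,-0.01,0,-21.5,-0.6,4,-0.499,0.042,-0.01,0,-24.5,-0.4,4.4,-0.499,0.042,-0.01,0,-27.5,-0.35,4.8,-0.499,0.042,-0.01,0]'
python3 - <<'E'
from h import *
stat()
p=PL+RP.apply([-.096,0,.0]); delta(p+[0,0,.20],toolR(RP,1))
E
```

```text
t: 8.77
tcp_pos: [0.4872, 0.0307, 0.1915]
tool_rot: [-0.547, 0.448, -0.447, 0.547]
force: [-0.7, 0.1, -2.8]
finger_gap: 0.144
t 8.77 tcp [0.4872 0.0307 0.1915] box xyn mm [ 47.3 268.1 133.1] F [-0.7  0.1 -2.8] gap 0.144 q [-0.17  0.43  1.83  0.    0.88 -0.37]
rows: [-18.279, -0.821, 0.506, 0.001, 0.002, -0.002] |d|mm 183.04164949312678 deg 0.16627971034796113
```

```bash
python3 -m handwheel '[-3,-0.2,0.1,0,0,0,0,-6,-0.4,0.2,0,0,0,0,-9,-0.6,0.3,0,0,0,0,-12,-0.8,0.4,0,0,0,0,-15,-0.8,0.5,0,0,0,0,-17,-0.8,0.5,0,0,0,0,-18.2,-0.8,0.5,0,0,0,0,-18.2,-0.8,0.5,0,0,0,0,-18.2,-0.8,0.5,0,0,0,0,-18.2,-0.8,0.5,0,0,0,0]'
python3 - <<'E'
from h import *
stat()
p=PL+RP.apply([-.096,0,.0]); delta(p+[0,0,.09],toolR(RP,1))
E
```

```text
t: 9.6
tcp_pos: [0.456, 0.207, 0.2005]
tool_rot: [0.547, -0.448, 0.448, -0.547]
force: [0.2, 0.4, -0.8]
finger_gap: 0.143
t 9.6 tcp [0.456  0.207  0.2005] box xyn mm [ 61.8 446.8 135.4] F [ 0.2  0.4 -0.8] gap 0.143 q [ 0.2   0.43  1.79 -0.    0.92  0.  ]
rows: [-0.38, 11.048, 0.072, 0.001, 0.0, 0.0] |d|mm 110.54801086423188 deg 0.04190943730544673
```

```bash
python3 -m handwheel '[-0.1,2,0.05,0,0,0,0,-0.2,5,0.05,0,0,0,0,-0.3,8,0.05,0,0,0,0,-0.38,11,0.05,0,0,0,0,-0.38,13,0.05,0,0,0,0,-0.38,14,0.05,0,0,0,0,-0.38,14,0.05,0,0,0,0,-0.38,14,0.05,0,0,0,0]'
python3 - <<'E'
from h import *
stat()
p=PL+RP.apply([-.096,0,.0]); delta(p+[0,0,.03],toolR(RP,1))
t=snap('top','top6'); s=snap('scene','scene6')
im=cv2.resize(s['frame'][160:270,350:460][:,:,::-1],None,fx=7,fy=5,interpolation=cv2.INTER_CUBIC); cv2.imwrite('pics/z9.png',im)
im=cv2.resize(t['frame'][140:270,170:300][:,:,::-1],None,fx=6,fy=4.5,interpolation=cv2.INTER_CUBIC); cv2.imwrite('pics/z10.png',im)
f=s['frame'].astype(int);hsv=cv2.cvtColor(s['frame'],cv2.COLOR_RGB2HSV)
s0=load('scene0'); f=s0['frame'].astype(int);hsv=cv2.cvtColor(s0['frame'],cv2.COLOR_RGB2HSV)
m=np.zeros((400,640),bool); m[205:275,355:450]=1; m&=(f.max(2)<60)
c=max(cv2.findContours(m.astype(np.uint8),0,1)[0],key=cv2.contourArea)
P=onz(s0,c.reshape(-1,2),.008)[:,:2]*1000; r=cv2.minAreaRect(P.astype(np.float32)); print(r,cv2.boxPoints(r))
E
```

```text
t: 10.27
tcp_pos: [0.4563, 0.2108, 0.0611]
tool_rot: [-0.547, 0.448, -0.448, 0.547]
force: [0.8, -0.5, -1.4]
finger_gap: 0.142
t 10.27 tcp [0.4563 0.2108 0.0611] box xyn mm [ -4.  450.4  12.5] F [ 0.8 -0.5 -1.4] gap 0.142 q [0.21 0.68 1.88 0.   0.58 0.01]
rows: [-0.008, 3.107, -0.044, -0.0, -0.001, -0.0] |d|mm 31.07464998959958 deg 0.06097962120814244
((553.3545532226562, 230.7342071533203), (142.80905151367188, 196.08511352539062), 11.628118515014648) [[463.65414 312.37238]
 [503.17685 120.31163]
 [643.05493 149.09604]
 [603.5322  341.1568 ]]
```

View pics/z9.png

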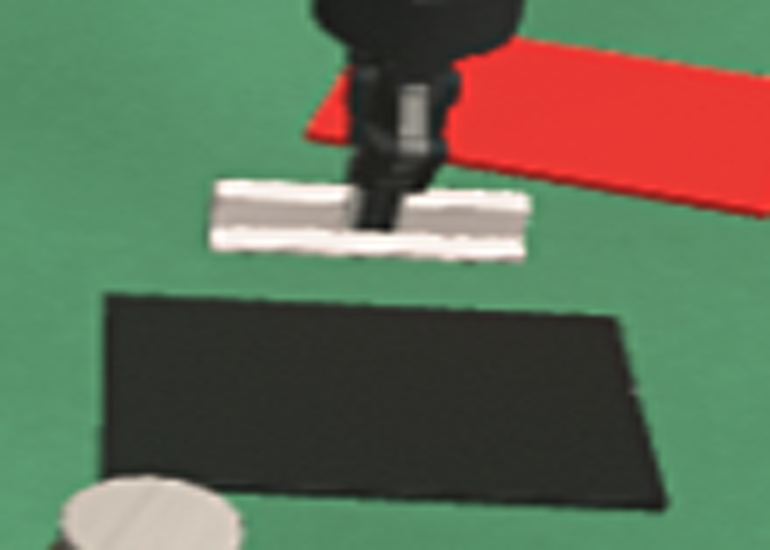

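View pics/z10.png

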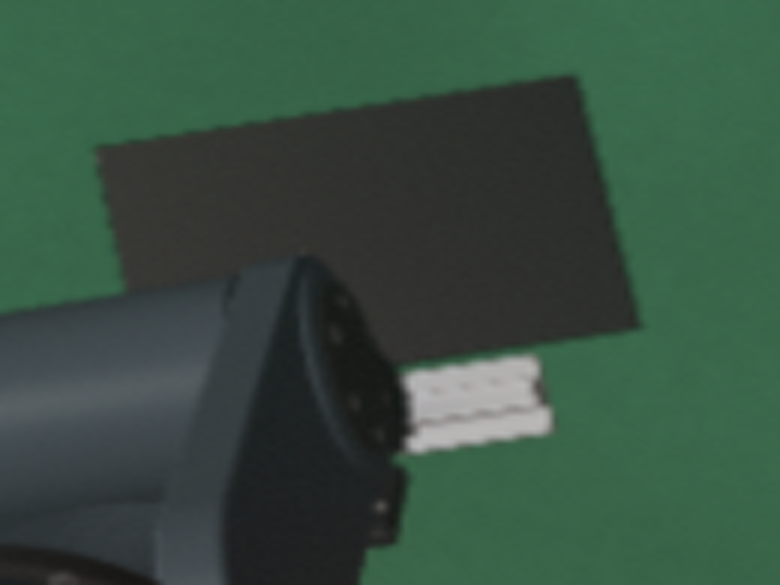

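The straightedge is held level at (410,204) in the scene picture, 6–8 mm short of the plate's near edge. I'll lower it now.

```bash
python3 -m handwheel '[0,1,0,0,0,0,0,0,2,0,0,0,0,0,0,2.8,0,0,0,0,0,0,3.1,0,0,0,0,0,0,3.1,0,0,0,0,0,0,3.1,0,0,0,0,0]'
python3 -c "
from h import *
stat();delta(PL+RP.apply([-.09,0,.027]),toolR(RP,1))"
python3 -m handwheel '[0,0.2,0,0,0,0,0,0,0.3,0,0,0,0,0,0,0.3,0,0,0,0,0,0,0.3,0,0,0,0,0]'
python3 -c "
from h import *
stat();delta(PL+RP.apply([-.09,0,.027]),toolR(RP,1))"
```

```text
t: 10.87
tcp_pos: [0.4555, 0.2115, 0.0296]
tool_rot: [0.547, -0.448, 0.448, -0.547]
force: [-0.1, -0.1, -1.7]
finger_gap: 0.147
t 10.87 tcp [0.4555 0.2115 0.0296] box xyn mm [-19.6 451.3 -14.8] F [-0.1 -0.1 -1.7] gap 0.147 q [0.21 0.74 1.89 0.   0.51 0.01]
rows: [0.076, 0.263, 0.625, 0.0, 0.0, -0.0] |d|mm 6.820540306028851 deg 0.042266108019613335
t: 11.2
tcp_pos: [0.456, 0.2116, 0.0274]
tool_rot: [-0.547, 0.448, -0.448, 0.547]
force: [-0.1, 0.1, 1.0]
finger_gap: 0.145
t 11.2 tcp [0.456  0.2116 0.0274] box xyn mm [-20.2 451.3 -17. ] F [-0.1  0.1  1. ] gap 0.145 q [0.21 0.75 1.89 0.   0.5  0.01]
rows: [0.077, 0.042, 0.571, -0.001, 0.0, -0.0] |d|mm 5.773879611991096 deg 0.07921931987882173
```

Light bench contact. Now I slide it towards the plate in small steps, watching the force.

```bash
P='
from h import *
st=manip.sense(); print(round(st["t"],2),"plate xyz mm",(RP.inv().apply(st["tcp_pos"]-PL)*1000).round(2),"F plate axes",RP.inv().apply(st["force"]).round(1),"M",RP.inv().apply(st["ft_torque"]).round(2))'; echo "$P" > pp.py
python3 -m handwheel '[0,0,0.15,0,0,0,0,0,0,0.3,0,0,0,0,0,0,0.3,0,0,0,0]' >/dev/null; python3 pp.py
python3 -m handwheel '[0,0,0.1,0,0,0,0,0,0,0.15,0,0,0,0,0,0,0.15,0,0,0,0]' >/dev/null; python3 pp.py
python3 -m handwheel '[0,0,0.1,0,0,0,0,0,0,0.1,0,0,0,0,0,0,0.1,0,0,0,0]' >/dev/null; python3 pp.py
```

```text
11.45 plate xyz mm [-95.52   0.76  27.43] F plate axes [-4.7 -0.8  6.8] M [-0.07  0.7  -0.01]
11.7 plate xyz mm [-95.43   0.76  27.46] F plate axes [-6.5 -0.2  9.1] M [-0.08  1.01 -0.05]
11.95 plate xyz mm [-95.38   0.77  27.49] F plate axes [-7.6  0.7 10.9] M [-0.06  1.2  -0.01]
```

```bash
python3 -m handwheel '[0,-0.1,0,0,0,0,0,0,-0.15,0,0,0,0,0,0,-0.15,0,0,0,0,0]' >/dev/null; python3 pp.py
python3 - <<'E'
from h import *
s=snap('scene','scene7')
im=cv2.resize(s['frame'][170:250,350:450][:,:,::-1],None,fx=8,fy=7,interpolation=cv2.INTER_CUBIC); cv2.imwrite('pics/z11.png',im)
E
```

```text
12.2 plate xyz mm [-89.45   0.66  28.63] F plate axes [-0.3 -0.4 -1.9] M [-0.03  0.01  0.05]
```

View pics/z11.png

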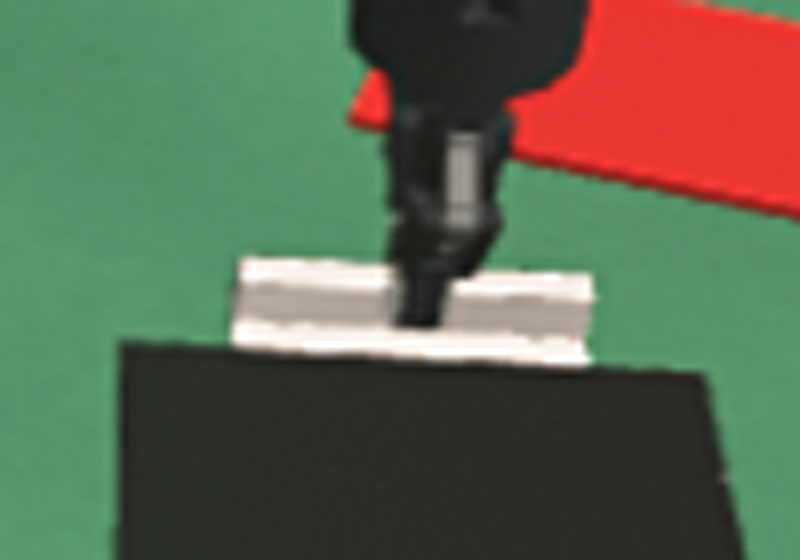

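The straightedge broke free from bench friction once lifted about 1 mm, and its edge is now nearly at the plate's edge. I continue just above the bench until the plate's edge resists.

```bash
for i in 1 2 3; do python3 -m handwheel '[0,0,0.1,0,0,0,0,0,0,0.1,0,0,0,0,0,0,0.1,0,0,0,0]' >/dev/null; python3 pp.py; done
```

```text
12.5 plate xyz mm [-89.11   0.65  28.42] F plate axes [ 0.2 -0.6 -0.7] M [-0.05  0.03  0.05]
12.75 plate xyz mm [-88.35   0.67  28.51] F plate axes [-0.7 -0.6 -1.5] M [0.05 0.04 0.01]
13.0 plate xyz mm [-88.04   0.71  28.48] F plate axes [-1.6  0.9 -1.9] M [ 0.02  0.23 -0.1 ]
```

```bash
for i in 1 2; do python3 -m handwheel '[0,0,0.15,0,0,0,0,0,0,0.15,0,0,0,0,0,0,0.15,0,0,0,0]' >/dev/null; python3 pp.py; done
```

```text
13.25 plate xyz mm [-87.96   0.73  28.4 ] F plate axes [-5.5  0.   0.5] M [-0.02  0.88 -0.11]
13.5 plate xyz mm [-87.87   0.74  28.31] F plate axes [-6.7 -0.2  2.5] M [-0.13  1.2  -0.07]
```

```bash
python3 -m handwheel '[0,0.1,-0.1,0,0,0,0,0,0.1,-0.1,0,0,0,0,0,0.1,-0.1,0,0,0,0]' >/dev/null; python3 pp.py
python3 -m handwheel '[0,0.06,-0.1,0,0,0,0,0,0.06,-0.1,0,0,0,0,0,0.06,-0.1,0,0,0,0]' >/dev/null; python3 pp.py
```

```text
13.75 plate xyz mm [-87.93   0.77  27.47] F plate axes [-6.  -0.2  2.3] M [-0.08  1.   -0.07]
14.0 plate xyz mm [-88.03   0.79  27.42] F plate axes [-5.   0.   6.5] M [-0.06  0.82 -0.1 ]
```

```bash
python3 -m handwheel '[0,0,0,0,0,0,1.6,0,0,0,0,0,0,2.0,0,0,0,0,0,0,2.6,0,0,0,0,0,0,2.6,0,0,0,0,0,0,2.6]' 20; python3 pp.py
python3 -m handwheel '[0,0,0,0,0,0,2.6,0,-1,0,0,0,0,2.6,0,-2.5,0,0,0,0,2.6,0,-5,0,0,0,0,2.6,0,-8,-2,0,0,0,2.6,0,-11,-6,0,0,0,2.6,0,-13,-9,0,0,0,2.6,5,-13,-9,0,0,0,2.6,9,-13,-9,0,0,0,2.6,9,-13,-9,0,0,0,2.6]'
python3 - <<'E'
from h import *
t=snap('top','top8'); s=snap('scene','scene8')
im=cv2.resize(s['frame'][190:250,355:455][:,:,::-1],None,fx=8,fy=8,interpolation=cv2.INTER_CUBIC); cv2.imwrite('pics/z12.png',im)
im=cv2.resize(t['frame'][145:245,175:290][:,:,::-1],None,fx=6.9,fy=6,interpolation=cv2.INTER_CUBIC); cv2.imwrite('pics/z13.png',im)
E
```

```text
t: 14.42
tcp_pos: [0.4666, 0.2136, 0.0271]
tool_rot: [-0.546, 0.447, -0.449, 0.548]
force: [-1.1, 0.4, 0.2]
finger_gap: 0.306
14.42 plate xyz mm [-84.98   0.64  27.12] F plate axes [-0.9  0.6  0.2] M [-0.    0.05  0.04]
t: 15.25
tcp_pos: [0.3964, 0.1039, 0.1585]
tool_rot: [-0.545, 0.447, -0.451, 0.547]
force: [0.9, -0.9, 0.4]
finger_gap: 0.303
```

View pics/z12.png

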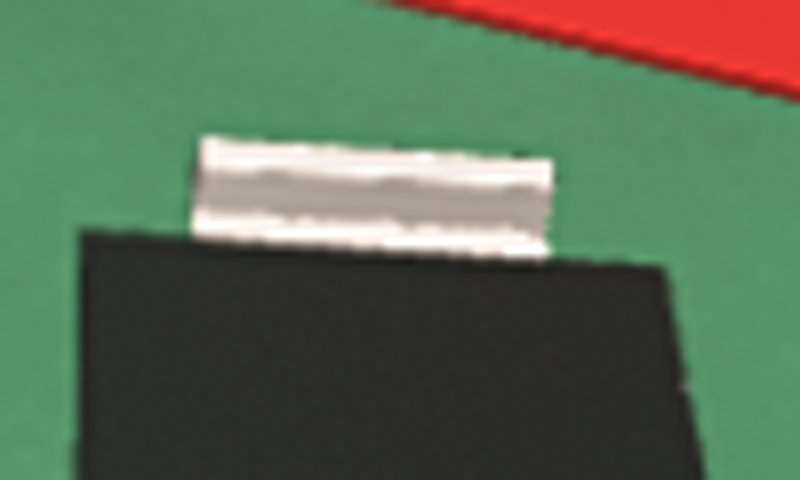

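View pics/z13.png

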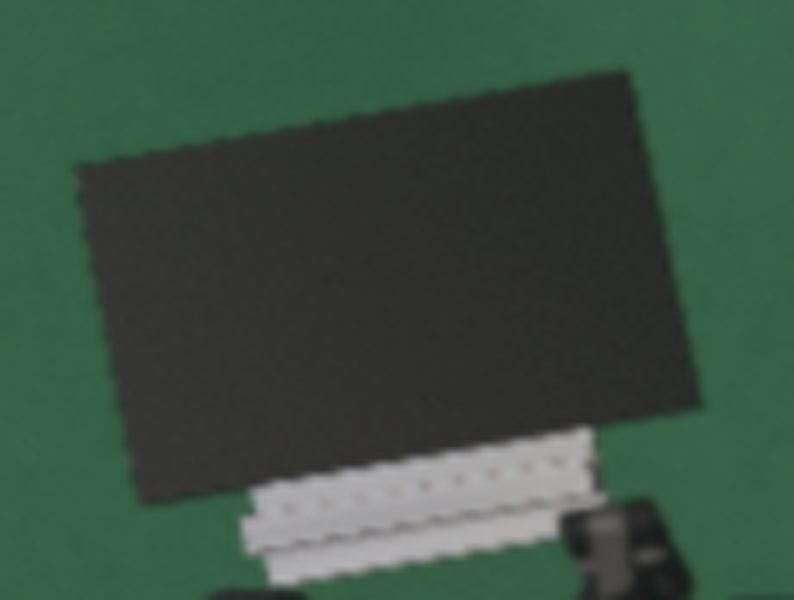

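```bash
python3 -m handwheel '[2.5,-2,-1,0,0,0,2.6,6,-4,-2,0,0,0,2.6,9,-6,-2,0,0,0,2.6,11,-8,-2,0,0,0,2.6,11,-8,-2,0,0,0,2.6,11,-8,-2,0,0,0,2.6]' >/dev/null
python3 - <<'E'
from h import *
stat()
for n in('top','scene'):
    s=snap(n,n+'9'); f=s['frame'].astype(int); s0=load(n+'0')
    br=(f.min(2)>110); dk=f.max(2)<(75 if n=='top' else 60)
    if n=='top': roi=(150,250,180,290)
    else: roi=(195,270,355,450)
    m=np.zeros((400,640),bool); m[roi[0]:roi[1],roi[2]:roi[3]]=1
    yl=[];wb=[];pe=[]
    gr=f.sum(2)
    edges=np.where((m&br).any(0))[0]; c0,c1=edges.min()+3,edges.max()-3; print(n,c0,c1)
    for u in range(c0,c1+1):
        col=gr[roi[0]:roi[1],u].astype(float); 
        k=(np.array(col[1:]-col[:-1]))
        i=np.argmax(k) if n=='top' else np.argmin(k)
        a=k[max(i-1,0):i+2]; off=(np.arange(-1,2)*np.abs(a)).sum()/np.abs(a).sum()
        wb.append((u,roi[0]+i+.5+off))
    wb=np.array(wb); p=np.polyfit(wb[:,0],wb[:,1],1); e=wb[:,1]-np.polyval(p,wb[:,0]); wb=wb[abs(e)<1]; 
    W=RP.inv().apply(onz(s,wb,.006)-PL)*1000; q=np.polyfit(W[:,1],W[:,0],1); print('blade edge in plate frame x at y=0',q[1],'slope',q[0],'res',(W[:,0]-np.polyval(q,W[:,1])).std(),'yrange',W[:,1].min(),W[:,1].max())
    # plate near edge, outside of the straightedge, green->dark
    pe=[]
    for u in list(range(c0-18,c0-6))+list(range(c1+5,c1+14)):
        col=gr[roi[0]:roi[1],u].astype(float)
        k=np.diff(col)
        sub=np.where(m[roi[0]:roi[1],u]&(f[roi[0]:roi[1],u,1]-f[roi[0]:roi[1],u,0]<15))[0]
        if len(sub)<5: continue
        v=sub.max()+.5 if n=='top' else sub.min()-.5
        pe.append((u,roi[0]+v))
    pe=np.array(pe,float);E=RP.inv().apply(onz(s,pe,.008)-PL)*1000; q=np.polyfit(E[:,1],E[:,0],1); print('plate edge x',q[1],'slope',q[0],'res',(E[:,0]-np.polyval(q,E[:,1])).std())
    # ends of the straightedge
    cc=max(cv2.findContours((m&br).astype(np.uint8),0,1)[0],key=cv2.contourArea).reshape(-1,2)
    Q=RP.inv().apply(onz(s,cc,.006)-PL)*1000; print('ends y',Q[:,1].min(),Q[:,1].max(),'x',Q[:,0].min(),Q[:,0].max())
im=cv2.resize(load('top9')['frame'][:,:,::-1],(800,500)); cv2.imwrite('pics/t9.png',im)
E
```

```text
t 15.85 tcp [ 0.3972 -0.0042  0.2375] box xyn mm [-14.7 255.6 219.4] F [-0.8  0.1 -1. ] gap 0.304 q [-0.29  0.24  1.99  0.    0.92 -0.49]
top 213 259
blade edge in plate frame x at y=0 -69.38134972072758 slope -0.00026663853975709306 res 0.4274624013569058 yrange -57.865422341352954 54.79003682461222
plate edge x -69.1760543782874 slope -0.0025554971105291127 res 0.650165276712579
ends y -59.664055987183104 65.90044483554412 x -110.30136058544726 -69.20331265591847
scene 361 421Traceback (most recent call last):
  File "<stdin>", line 16, in <module>
ValueError: operands could not be broadcast together with shapes (3,) (2,)
```

```bash
python3 -m handwheel '[0,0,0,0,0,0,2.6,0,0,0,0,0,0,2.6,0,0,0,0,0,0,2.6]' >/dev/null
python3 - <<'E'
from h import *
stat(); t=snap('top','top10'); s=snap('scene','scene10')
cv2.imwrite('pics/f.png',np.vstack([t['frame'][70:340,100:520],s['frame'][120:320,120:540]])[:,:,::-1])
E
```

```text
t 16.2 tcp [ 0.3958 -0.0034  0.236 ] box xyn mm [-16.4 256.7 218.7] F [ 0.1 -0.3  0.2] gap 0.303 q [-0.29  0.24  1.99  0.    0.92 -0.49]
```

View pics/f.png

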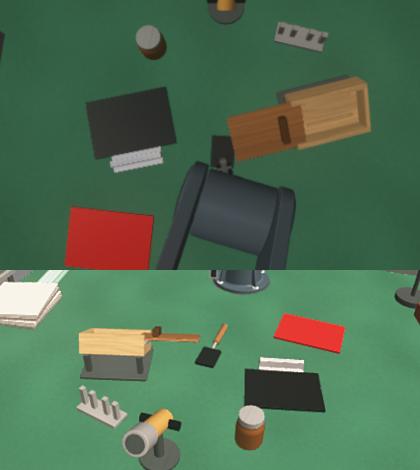

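The final pictures show the straightedge flush, at (136,159) in the top half, and the lid open, with its bar at (285,130). The jar, paddle and rest are where they started, and the gripper is clear. I'm handing in.

```bash
python3 -c "
from station import manip
print(manip.sign_off())"
```

```text
the job is handed in; nothing more can be done
None
```

The job is done and handed in at about 16 s of the 53 s; the sign-off gave no verdict. I pushed the lid over the ridge to its stop with shut fingers. I then gripped the straightedge by its rib, lifted it out, set it on the bench, slid it against the plate until the edge resisted, and released it.

**Placing:** The last top-view measurement put the blade edge at x = −69.4 mm against the plate edge at −69.2 mm, about 0.2 mm apart and parallel within about 0.003 rad. The ends lie at about y = −60 to +66 mm by an outline that reads slightly long, inside the plate's corners at ±100 mm.

**Lid and bystanders:** By sight in both final views, the lid is still open (about 139–140 mm when I left it). The jar, paddle, rod rest and red look-alike have not moved, and the gripper touches nothing.

**Failed or disagreeing checks:**
- The same edge check from the scene camera stopped on a script error. I did not repeat it, so flushness rests on the top view, the felt contact and the look of the scene picture.
- The two cameras disagreed by about 2 mm on where the plate's near edge is, so I found the edge by contact. By the tool position, contact came at −88 mm in the plate frame from the top camera, instead of the nominal −90. The scene camera's plate position would put it near −90.
- The first slide along the bench stuck from friction. I lifted about 1 mm to finish it, then lowered the straightedge again.

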